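# Space the test tile and hold it flush

## Robot

A 6-joint arm with a two-finger parallel gripper is mounted at the origin on a cart in front of the work surface, level with it; the furniture and walls round the work are solid. World frame = base frame: x ahead of the robot, y to its left, z up, the work surface at z = 0. Lengths are in m, angles in rad, forces in N, time in s.
With the tool pointing down it reaches from about 0.425 to 0.95 m from the base axis. Payload 3.5 kg.
Tool frame: the origin (TCP) lies midway between the tips of the shut fingers; the grasp point (between the pads) lies 19 mm behind it; z points along the fingers, y is the direction in which the jaws open and shut (so a half turn about z gives the same grasp; the last joint's range is limited). The gripper opens to 85 mm and grips with 20 to 120 N. Pads are 22 mm wide; open, the fingers measure 114 mm over their backs; the gripper's body (76 mm by 85 mm) begins 54 mm behind the grasp point. The pads swing forward as they close: fully open they stand 13 mm farther back than shut.
Start: joints at [1.058, 0.286, 1.577, -0, 1.279, -0.15], TCP at [0.24, 0.631, 0.231] pointing down, gripper open.
Joint ranges: [-2.77, 2.77], [-0.9, 2.22], [0.21, 2.48], [-1.53, 4.67], [0.24, 2.81], [-2.84, 2.84]. Speed limits (rad/s): [2.79, 2.79, 3.14, 3.14, 3.14, 3.14].

## Interface

Orientations are given as a unit quaternion [x, y, z, w].
In Python, from workcell import * gives the robot as it stands.
- The arm moves only by the tool step_arm, never from a script. Its argument "commands" is a list of rows, each an object of numbers: "tx", "ty", "tz": the shift along the tool's x, y, z in units of 20 cm (1.0 is 20 cm); "wx", "wy", "wz": the turn, a rotation vector about the tool's x, y, z in units of pi rad (1.0 is pi rad). A call has 1 to 8 rows; each row is the pose to reach, as a shift and turn from the pose commanded when the call began, along the tool's axes at that moment, turning the shorter way round; what a row does not reach only later rows make up. A row lasts 1/12 s, in which the tool goes at most 41.7 mm and 7.16 degrees, less where a joint would pass 70% of its speed; a pose out of reach is approached as far as the arm can. A call with a number of a shift or a turn outside -1 to 1 is refused whole. A call with a gripper value outside its range is refused whole. "grip" is the opening, from -1 (shut) to 1 (fully open), set as the call begins (left out, the last holds). The fingers move at their own pace and stop on an object; "force" is the grip in N (left out, the last holds). Time passes only in rows, so rows that repeat a pose let the fingers close. It gives the time, the measured TCP pose, the force and the opening at its end, in the units of the state.
- sense(): the state, without advancing time (a new reading comes with each control period).
- get_image(name): name is "scene" or "top" or "wrist"; returns (picture, depth): 400x640x3 uint8, red, green, blue; 400x640 float32, m along the optical axis (not along the pixel's ray), 0 where there is no reading.
- get_calibration(name): a dict with "K" (3x3 intrinsics, pixels), "R" (3x3) and "t" (3): a world point X has camera coordinates R X + t. Camera axes: x right, y down, z forward; pixel columns grow to the right and rows downward; lengths in m; the calibration is good to about 2 mm. A picture is of the moment at which its call begins: read the wrist's pose just before it. get_calibration takes no time and is no camera call; for the wrist camera it gives the pose at the moment of the call.
- sign_off(): hands the job in, once; it reports no verdict.
The state is a dict: "time": time; "joint_pos": joint angles; "qd": joint speeds; "tau": joint torques, N m; "eef_pos": TCP position; "eef_rot": TCP orientation; "contact_force": force on the tool from outside, world axes, zero at the start; "wrist_torque": the same for the moment, N m; "width": finger opening in m.
Only numpy, scipy, OpenCV 4.12 (cv2) and the standard library are available. Lean on these libraries where they do the work, as an engineer would, in place of code of your own. Each camera call takes 0.05 s, during which the arm holds its last target. There are 200 camera calls.

## Task

Take the small upright steel gauge block and slide it down as a spacer into the gap beside the white test tile that is wide enough for it, until it stands fully home on the fixture's base, inside the length of the gap; do not try it against the broad stop, where the gap is too narrow. Let go of the block, then press the spring-loaded tile down with the fingers until its top is flush with the stops, and finish while still holding it pressed. Leave the loupe, the ring gauge and the bearing where they are.

Things in the scene. Friction and masses are not known exactly. Their poses are not given: they have to be found in the camera images.
- fixture: dark steel base plate fixed to the table, 100 (x) x 170 (y) x 10 mm thick. Origin: centre of its underside; x and y along its sides, z up. Its top, the floor of both gaps, is at z = 10 mm. The tile is at its centre; one stop stands on its +y side and the other on its -y side (which is which varies), each centred 55.5 mm from the fixture's centre along its y axis. Both gaps run along its x axis.
- stop_slim: blue stop block, the slimmer one: 64 (along fixture x) x 22 (y) x 13 mm high, fixed on the base plate, upper long edges chamfered 2 mm. Origin: centre of its underside, 10 mm over the table; its top is 23 mm over the table. Between it and the tile lies the wide gap: 12.5 mm wide, 64 mm long, centre line 38.25 mm from the tile's centre towards this stop.
- stop_broad: blue stop block, the broader one: 64 (along fixture x) x 35 (y) x 13 mm high, fixed on the base plate. Origin: centre of its underside, 10 mm over the table; top 23 mm over the table. Between it and the tile lies the narrow gap, 6 mm wide, too narrow for the block.
- tile_top (a point): centre of the top face of the white ceramic test tile, 64 x 64 mm and 10 mm thick with its steel carrier, upper edges beside the gaps chamfered 2 mm; it floats on springs in the fixture and moves only up and down. At rest its top is 28 mm over the table, 5 mm proud of the stops.
- tile (a joint): how far the tile is pressed down, m: 0 at rest (top 5 mm proud of the stops), 0.005 against its hard seat (top flush with the stops). The spring takes about 2 N to start it moving and about 8 N to bring it flush.
- spacer: steel gauge block standing upright on the table, 35 mm long, 9 mm thick, 30 mm high, about 60 to 95 g, free on the table to the robot's right of the fixture. Origin: centre of its underside, z up. Its sides do not run along this body's x and y axes (its long side lies 1.26 rad from body x about z); point spacer_top has the axes of its sides.
- spacer_top (a point): centre of the top face of that gauge block, 30 mm over its underside; x axis along its 35 mm length, y axis across its 9 mm thickness (grip here), z up. Standing in the gap its top is 40 mm over the table, 12 mm above the resting tile.
- loupe: black loupe, 34 mm across and 30 mm high, loose bystander. Origin: centre of its underside.
- ring_gauge: steel ring gauge, 39 mm across and 14 mm high, loose bystander. Origin: centre of its underside.
- bearing: ball bearing lying flat, 35 mm across and 11 mm high, loose bystander. Origin: centre of its underside.

How it is judged:
On the way, in this order (a step that is already met when the one before it is completed fails the run):
1. the gauge block stands fully home in the wide gap and the fingers have let go of it (horizontal distance between spacer and stop_slim below 0.024 m and horizontal distance between spacer and tile_top below 0.045 m and z of spacer in the frame of fixture below 0.012 m and angle between spacer's own z axis and vertical below 0.12 rad and contact force between the fingers and spacer below 0.1 N), for 0.2 s.
2. the fingers press the tile down flush with the stops (value of joint tile above 0.0035 m and contact force between the fingers and tile above 3 N), for 0.2 s.
At the end, for the whole second after the job is handed in: The fingers hold the tile down (over 3 N), its top within 1.5 mm of flush with the stops; the gauge block stands upright, released and still in the gap by the slim stop, foot within 2 mm of the base plate, centre under 24 mm from the slim stop's centre and under 45 mm from the tile's (all of step 1 and all of step 2 and linear speed of spacer below 0.02 m/s); the arm keeps its last pose, push and grip.
It fails at once if the gauge block is pushed against the broad stop (contact force between spacer and stop_broad above 3 N).
It fails at once if the loupe, the ring gauge or the bearing is shifted by more than 2 cm (distance of any of loupe, ring_gauge, bearing from where it was at the start of the episode above 0.02 m).
It also fails if it takes over 43 s, if anything falls off the work surface, if the arm or the gripper's body presses on something with over 40 N, if the wrist force passes 120 N, or if a joint passes its speed limit or range.

## Working session

There is one attempt and no reset: what is moved stays moved. The work goes in short steps, Python scripts to look and compute and a tool call to move; the robot and the scene stay as the last step left them, time stands still between calls to the robot, and variables do not carry over. Pictures are saved under pics/ and viewed, about 8 in all and at most 12, crops included, and the job is handed in when it is done.

Besides the shell and the picture viewer there is one more tool, called after "Emit:" by a JSON object that holds its "op" and its "data", one argument or row to a line. step_arm: Moves the arm, as the interface text tells. Its arguments: {"type":"object","properties":{"commands":{"type":"array","items":{"type":"object","properties":{"tx":{"type":"number","minimum":-1,"maximum":1},"ty":{"type":"number","minimum":-1,"maximum":1},"tz":{"type":"number","minimum":-1,"maximum":1},"wx":{"type":"number","minimum":-1,"maximum":1},"wy":{"type":"number","minimum":-1,"maximum":1},"wz":{"type":"number","minimum":-1,"maximum":1}}}},"grip":{"type":"number"},"force":{"type":"number"}},"required":["commands"]}

```bash
mkdir -p pics; cat > h.py <<'E'
from workcell import *
import numpy as np, cv2
from scipy.spatial.transform import Rotation as Ro
def snap(n):
    c=get_calibration(n); im,d=get_image(n); np.savez(''+n+'.npz',im=im,d=d,**{k:np.array(c[k]) for k in('K','R','t')}); return im,d,c
def ray(c,u,v,z):
    K,R,t=[np.array(c[k]) for k in 'KRt']; t=t.ravel(); C=-R.T@t; r=R.T@np.linalg.inv(K)@[u,v,1]; return C+r*(z-C[2])/r[2]
def cloud(c,d):
    K,R,t=[np.array(c[k]) for k in 'KRt']; v,u=np.mgrid[:400,:640]
    P=np.stack([u,v,np.ones_like(u)],-1).reshape(-1,3)@np.linalg.inv(K).T*d.reshape(-1,1)
    return ((P-t.ravel())@R).reshape(400,640,3)
E
python3 - <<'E'
from h import *
im,d,c=snap('top'); im2,_,_=snap('scene')
cv2.imwrite('pics/a.png',np.vstack([im,im2])[:,:,::-1])
print(sense()['eef_rot'],c)
E
```

```text
[ 1.80401808e-01  9.83592375e-01 -1.05084839e-03 -3.50532859e-04] {'K': array([[372.98670566,   0.        , 322.94257147],
       [  0.        , 372.98670566, 200.96446795],
       [  0.        ,   0.        ,   1.        ]]), 'R': array([[-0.00290696, -0.99984357, -0.01744647],
       [-0.9932824 ,  0.00490521, -0.11561143],
       [ 0.11567893,  0.0169932 , -0.99314129]]), 't': array([-0.19731315,  0.55894563,  0.85891716])}
```

```bash
python3 -c "
import cv2;a=cv2.imread('pics/a.png');cv2.imwrite('pics/b.png',a[:400])"
```

```text
(no output)
```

View pics/b.png

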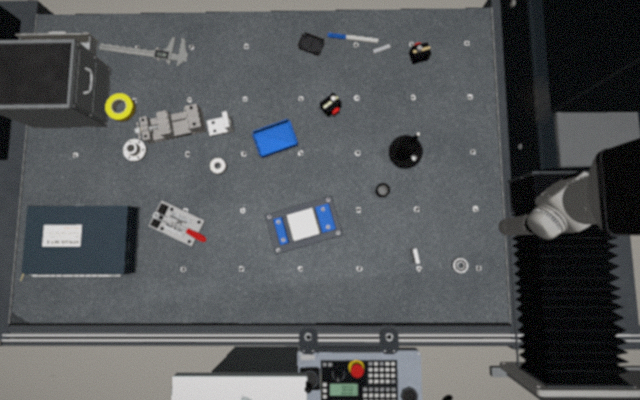

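```bash
python3 - <<'E'
from h import *
f=np.load('top.npz'); P=cloud(f,f['d'])
for n,u,v,z in [('tile',303,225,.028),('slim',281,231,.023),('broad',325,218,.023),('sp',416,255,.03),('r1',461,265,.014),('l',382,190,.03),('b',218,166,.011)]:
    print(n,ray(f,u,v,z).round(3),P[v,u].round(3))
cv2.imwrite('pics/c.png',cv2.resize(f['im'][170:290,260:480,::-1],None,fx=3.6,fy=3.6,interpolation=cv2.INTER_CUBIC))
print(sense()['joint_pos'])
E
```

```text
tile [ 0.501 -0.152  0.028] [ 0.501 -0.152  0.028]
slim [ 0.487 -0.099  0.023] [ 0.487 -0.099  0.023]
broad [ 0.518 -0.204  0.023] [ 0.518 -0.204  0.022]
sp [ 0.43  -0.417  0.03 ] [ 0.43  -0.416  0.031]
r1 [ 0.406 -0.526  0.014] [ 0.405 -0.53   0.001]
l [ 0.584 -0.341  0.03 ] [ 0.585 -0.341  0.024]
b [0.649 0.061 0.011] [ 0.652  0.064 -0.001]
[ 1.05800334e+00  2.87126391e-01  1.57806224e+00 -2.18242984e-05
  1.27861947e+00 -1.49996557e-01]
```

View pics/c.png

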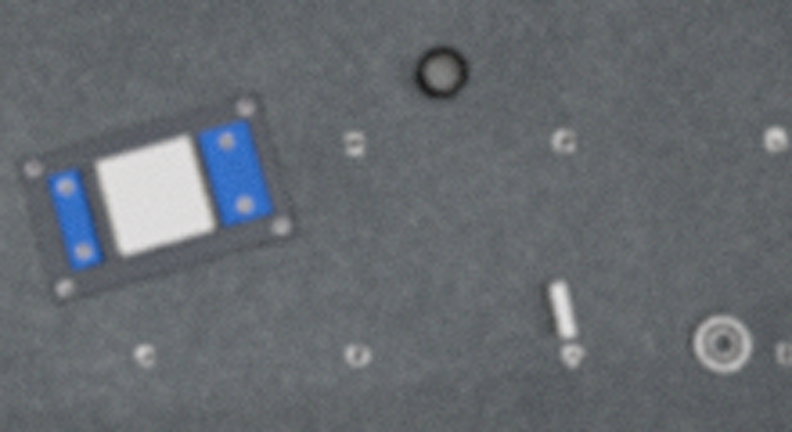

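```bash
python3 - <<'E'
from h import *
f=np.load('top.npz'); P=cloud(f,f['d'])
for u,v in [(80,240),(30,212),(130,212),(130,270),(50,75),(90,75),(115,40),(180,225),(170,120),(405,150),(275,140),(330,105),(240,390),(510,225),(550,210)]: print(u,v,P[v,u].round(3))
s=sense();print(s['eef_pos'],s['contact_force'],s['time'],s['width'])
im,d,c=snap('scene'); cv2.imwrite('pics/d.png',im[:,:,::-1])
E
```

```text
80 240 [0.467 0.367 0.049]
30 212 [0.533 0.493 0.048]
130 212 [0.534 0.263 0.032]
130 270 [0.396 0.261 0.021]
50 75 [0.828 0.399 0.141]
90 75 [0.849 0.341 0.095]
115 40 [ 0.991  0.347 -0.002]
180 225 [0.501 0.135 0.047]
170 120 [0.761 0.177 0.031]
405 150 [ 0.661 -0.381  0.111]
275 140 [ 0.716 -0.079  0.004]
330 105 [ 0.793 -0.218  0.037]
240 390 [ 0.117 -0.004 -0.001]
510 225 [ 0.488 -0.534  0.248]
550 210 [ 0.506 -0.548  0.346]
[0.23922183 0.63053242 0.2300355 ] [-0.10523398  0.24880862  0.31318242] 0.1 0.08539568162392877
```

View pics/d.png

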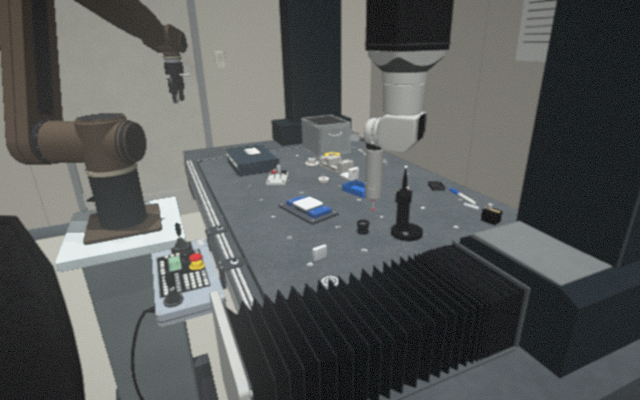

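```bash
python3 - <<'E'
from h import *
for n in('top','scene'):
    f=np.load(n+'.npz'); P=cloud(f,f['d'])[f['d']>0]
    for a in np.arange(.15,.8,.05):
        q=P[(P[:,2]>a)&(P[:,2]<a+.05)&(P[:,0]>.25)&(P[:,0]<.75)&(P[:,1]<-.2)&(P[:,1]>-.75)]
        if len(q): print(n,a.round(2),len(q),q.min(0).round(3),q.max(0).round(3))
E
```

```text
top 0.15 2065 [ 0.474 -0.75   0.15 ] [ 0.75  -0.385  0.2  ]
top 0.2 786 [ 0.473 -0.75   0.2  ] [ 0.75  -0.533  0.249]
top 0.25 973 [ 0.473 -0.75   0.25 ] [ 0.75  -0.533  0.3  ]
top 0.3 2117 [ 0.464 -0.737  0.3  ] [ 0.75  -0.527  0.35 ]
top 0.35 1495 [ 0.475 -0.7    0.35 ] [ 0.75  -0.546  0.4  ]
top 0.4 504 [ 0.486 -0.576  0.4  ] [ 0.548 -0.538  0.45 ]
top 0.45 2480 [ 0.466 -0.574  0.45 ] [ 0.569 -0.535  0.5  ]
top 0.5 1667 [ 0.467 -0.544  0.5  ] [ 0.568 -0.535  0.53 ]
scene 0.15 1927 [ 0.472 -0.75   0.15 ] [ 0.732 -0.389  0.2  ]
scene 0.2 1344 [ 0.471 -0.75   0.2  ] [ 0.733 -0.542  0.25 ]
scene 0.25 1455 [ 0.471 -0.75   0.25 ] [ 0.732 -0.545  0.3  ]
scene 0.3 2654 [ 0.463 -0.75   0.3  ] [ 0.732 -0.543  0.35 ]
scene 0.35 2479 [ 0.475 -0.75   0.35 ] [ 0.733 -0.577  0.4  ]
scene 0.4 2901 [ 0.468 -0.75   0.4  ] [ 0.732 -0.558  0.45 ]
scene 0.45 4369 [ 0.465 -0.75   0.45 ] [ 0.732 -0.543  0.5  ]
scene 0.5 2900 [ 0.465 -0.75   0.5  ] [ 0.733 -0.545  0.537]
```

Emit:
{"op": "step_arm", "data": {
  "commands": [
    {"tx":-0.945,"ty":-0.66,"wz":0.27},
    {"tx":-0.945,"ty":-0.66,"wz":0.27},
    {"tx":-0.945,"ty":-0.66,"wz":0.27},
    {"tx":-0.945,"ty":-0.66,"wz":0.27},
    {"tx":-0.945,"ty":-0.66,"wz":0.27},
    {"tx":-0.945,"ty":-0.66,"wz":0.27},
    {"tx":-0.945,"ty":-0.66,"wz":0.27}
  ]
}}

```text
validation failed for argument at $.co...
```

```bash
cat >> h.py <<'E'
def to(x,y,z,psi=None):
    s=sense(); R=Ro.from_quat(s['eef_rot']); t=R.as_matrix().T@(np.array([x,y,z])-s['eef_pos'])/.2
    p=np.arctan2(*R.as_matrix()[1::-1,0]); w=0 if psi is None else -((psi-p+np.pi)%(2*np.pi)-np.pi)/np.pi
    up=R.as_matrix()[:,2]; print('at',s['eef_pos'].round(4),'psi',round(p,3),'z',up.round(3),'t',round(s['time'],2),'txyz',t.round(3),'wz',round(w,3),'rows',round(np.linalg.norm(t)*.2/.0417,1),abs(w)*180/7.16)
E
python3 -c "
from h import *
to(.5,.2,.23,.24);print(sense()['joint_pos'])"
```

```text
at [0.2393 0.6306 0.2302] psi 2.779 z [-0.001 -0.002 -1.   ] t 0.15 txyz [-1.983 -1.55   0.003] wz 0.808 rows 12.1 20.315905230837988
[ 1.05799742e+00  2.87013352e-01  1.57785337e+00  2.55269403e-05
  1.27858506e+00 -1.50002677e-01]
```

Emit:
{"op": "step_arm", "data": {
  "commands": [
    {"tx":-0.945,"ty":-0.66,"tz":0,"wx":0,"wy":0,"wz":0.27},
    {"tx":-0.945,"ty":-0.66,"tz":0,"wx":0,"wy":0,"wz":0.27},
    {"tx":-0.945,"ty":-0.66,"tz":0,"wx":0,"wy":0,"wz":0.27},
    {"tx":-0.945,"ty":-0.66,"tz":0,"wx":0,"wy":0,"wz":0.27},
    {"tx":-0.945,"ty":-0.66,"tz":0,"wx":0,"wy":0,"wz":0.27},
    {"tx":-0.945,"ty":-0.66,"tz":0,"wx":0,"wy":0,"wz":0.27},
    {"tx":-0.945,"ty":-0.66,"tz":0,"wx":0,"wy":0,"wz":0.27}
  ],
  "grip": 1,
  "force": 40
}}

```text
time: 0.73
eef_pos: [0.3717, 0.437, 0.231]
eef_rot: [0.574, 0.819, -0.001, 0.001]
contact_force: [-0.0, 1.6, 0.5]
width: 0.0854
```

```bash
python3 -c "
from h import *
to(.5,.2,.23,.24);print(sense()['joint_pos'])"
```

```text
at [0.3717 0.437  0.231 ] psi 1.92 z [ 0.    -0.002 -1.   ] t 0.73 txyz [-1.333  0.198  0.007] wz 0.535 rows 6.5 13.442880131129467
[ 6.89866870e-01  6.54241365e-02  1.82986024e+00 -1.66390640e-03
  1.24710925e+00  3.41296019e-01]
```

Works. Continue towards (0.5, 0.25).

Emit:
{"op": "step_arm", "data": {
  "commands": [
    {"tx":-0.98,"ty":0.15,"tz":0,"wx":0,"wy":0,"wz":0.27},
    {"tx":-0.98,"ty":0.15,"tz":0,"wx":0,"wy":0,"wz":0.27},
    {"tx":-0.98,"ty":0.15,"tz":0,"wx":0,"wy":0,"wz":0.27},
    {"tx":-0.98,"ty":0.15,"tz":0,"wx":0,"wy":0,"wz":0.27},
    {"tx":-0.98,"ty":0.15,"tz":0,"wx":0,"wy":0,"wz":0.27},
    {"tx":-0.98,"ty":0.15,"tz":0,"wx":0,"wy":0,"wz":0.27},
    {"tx":-0.98,"ty":0.15,"tz":0,"wx":0,"wy":0,"wz":0.27}
  ]
}}

```text
time: 1.32
eef_pos: [0.4673, 0.2657, 0.231]
eef_rot: [0.86, 0.511, -0.0, -0.0]
contact_force: [-0.4, -0.2, -0.3]
width: 0.0856
```

```bash
python3 -c "
from h import *
to(.5,.1,.23,.24);to(.5,-.15,.23,.24);print(sense()['joint_pos'])"
```

```text
at [0.4673 0.2657 0.231 ] psi 1.073 z [-0. -0. -1.] t 1.32 txyz [-0.65   0.539  0.005] wz 0.265 rows 4.0 6.662532629919151
at [0.4673 0.2657 0.231 ] psi 1.073 z [-0. -0. -1.] t 1.32 txyz [-1.748  1.137  0.006] wz 0.265 rows 10.0 6.662532629919151
[ 3.28140570e-01 -1.71599985e-02  1.91401705e+00 -7.16636030e-05
  1.24527907e+00  8.26372687e-01]
```

Emit:
{"op": "step_arm", "data": {
  "commands": [
    {"tx":-0.87,"ty":0.66,"tz":0,"wx":0,"wy":0,"wz":0.265},
    {"tx":-0.87,"ty":0.66,"tz":0,"wx":0,"wy":0,"wz":0.265},
    {"tx":-0.87,"ty":0.66,"tz":0,"wx":0,"wy":0,"wz":0.265},
    {"tx":-0.87,"ty":0.66,"tz":0,"wx":0,"wy":0,"wz":0.265},
    {"tx":-0.87,"ty":0.66,"tz":0,"wx":0,"wy":0,"wz":0.265},
    {"tx":-0.87,"ty":0.66,"tz":0,"wx":0,"wy":0,"wz":0.265},
    {"tx":-0.87,"ty":0.66,"tz":0,"wx":0,"wy":0,"wz":0.265}
  ]
}}

```text
time: 1.9
eef_pos: [0.5016, 0.0489, 0.2311]
eef_rot: [0.993, 0.119, -0.0, 0.0]
contact_force: [-0.0, -0.0, -0.4]
width: 0.0854
```

```bash
python3 -c "
from h import *
to(.5,-.15,.23,.24);print(sense()['joint_pos'])"
```

```text
at [0.5016 0.0489 0.2311] psi 0.239 z [-0.    -0.001 -1.   ] t 1.9 txyz [-0.244  0.964  0.006] wz -0.0 rows 4.8 0.005928696903218695
[-1.04028340e-01 -9.63632489e-02  1.98937109e+00 -7.58820783e-04
  1.24877295e+00  1.22774896e+00]
```

Emit:
{"op": "step_arm", "data": {
  "commands": [
    {"tx":-0.245,"ty":0.965,"tz":0,"wx":0,"wy":0,"wz":0},
    {"tx":-0.245,"ty":0.965,"tz":0,"wx":0,"wy":0,"wz":0},
    {"tx":-0.245,"ty":0.965,"tz":0,"wx":0,"wy":0,"wz":0},
    {"tx":-0.245,"ty":0.965,"tz":0,"wx":0,"wy":0,"wz":0},
    {"tx":-0.245,"ty":0.965,"tz":0,"wx":0,"wy":0,"wz":0},
    {"tx":-0.245,"ty":0.965,"tz":0,"wx":0,"wy":0,"wz":0},
    {"tx":-0.245,"ty":0.965,"tz":0,"wx":0,"wy":0,"wz":0}
  ]
}}

```text
time: 2.48
eef_pos: [0.5012, -0.1484, 0.2309]
eef_rot: [0.992, 0.123, -0.0, -0.0]
contact_force: [-0.5, 0.2, 0.6]
width: 0.0853
```

```bash
python3 - <<'E'
from h import *
im,d,c=snap('wrist'); cv2.imwrite('pics/e.png',im[:,:,::-1])
print(c); to(.43,-.417,.15,.23)
E
```

```text
{'K': array([[298.41667784,   0.        , 315.76038498],
       [  0.        , 298.41667784, 201.22879121],
       [  0.        ,   0.        ,   1.        ]]), 'R': array([[ 2.43598624e-01, -9.69876102e-01, -2.38749227e-04],
       [-9.22793160e-01, -2.31848804e-01,  3.07731890e-01],
       [-2.98517159e-01, -7.47427486e-02, -9.51473083e-01]]), 't': array([-0.26564727,  0.38741915,  0.51810034])}
at [ 0.5012 -0.1472  0.2309] psi 0.248 z [-0.001  0.001 -1.   ] t 2.53 txyz [-0.677  1.221  0.403] wz 0.006 rows 7.0 0.14619563696291327
```

View pics/e.png

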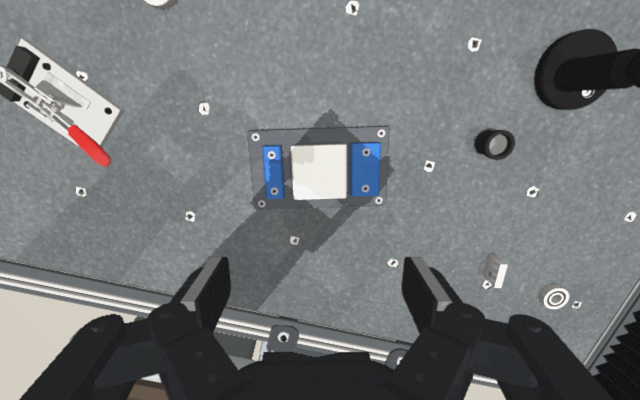

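```bash
cat >> h.py <<'E'
def fit(P,z0,z1,cx,cy,r):
    q=P.reshape(-1,3); q=q[(q[:,2]>z0)&(q[:,2]<z1)&(np.hypot(q[:,0]-cx,q[:,1]-cy)<r)]
    (c,s,a)=cv2.minAreaRect(((q[:,:2]-[cx,cy])*1e3).astype(np.float32)); b=cv2.boxPoints((c,s,a))
    e=[b[1]-b[0],b[2]-b[1]]; e=max(e,key=np.linalg.norm)
    return len(q),(np.array(c)/1e3+[cx,cy]).round(4),np.round(s,1),'long dir',round(float(np.degrees(np.arctan(e[1]/e[0]))),1),np.median(q[:,2]).round(4)
E
python3 - <<'E'
from h import *
for n in('wrist','top'):
    f=np.load(n+'.npz'); P=cloud(f,f['d']); im=f['im'].astype(int)
    Q=P.copy(); Q[(im[...,2]-im[...,0]<50)]=9
    W=P.copy(); W[(im.min(-1)<110)|(im[...,2]-im[...,0]>40)]=9
    print(n,'tile',fit(W,.024,.034,.501,-.152,.06)); print('slim',fit(Q,.018,.03,.487,-.099,.045)); print('broad',fit(Q,.018,.03,.518,-.204,.045)); print('sp',fit(P,.025,.04,.43,-.417,.04))
E
```

```text
wrist tile (2919, array([ 0.5037, -0.1514]), array([ 64.3, 112.6]), 'long dir', -74.4, np.float64(0.0282))
slim (878, array([ 0.4886, -0.0976]), array([64.2, 22.1]), 'long dir', 15.8, np.float64(0.023))
broad (1435, array([ 0.5188, -0.2046]), array([64.6, 34.9]), 'long dir', 15.4, np.float64(0.0232))
sp (237, array([ 0.4279, -0.4162]), array([35.2, 10.3]), 'long dir', 10.9, np.float64(0.0299))
top tile (725, array([ 0.5055, -0.1512]), array([ 64.4, 110.7]), 'long dir', -74.2, np.float64(0.0279))
slim (233, array([ 0.4897, -0.0966]), array([64.2, 22.1]), 'long dir', 15.7, np.float64(0.0226))
broad (367, array([ 0.5201, -0.2031]), array([63.9, 34.6]), 'long dir', 15.8, np.float64(0.0231))
sp (66, array([ 0.4298, -0.415 ]), array([34. ,  9.1]), 'long dir', 10.7, np.float64(0.0297))
```

Emit:
{"op": "step_arm", "data": {
  "commands": [
    {"tx":-0.35,"ty":0.65,"tz":0,"wx":0,"wy":0,"wz":0.019},
    {"tx":-0.35,"ty":0.65,"tz":0,"wx":0,"wy":0,"wz":0.019},
    {"tx":-0.35,"ty":0.65,"tz":0,"wx":0,"wy":0,"wz":0.019},
    {"tx":-0.35,"ty":0.65,"tz":0,"wx":0,"wy":0,"wz":0.019},
    {"tx":-0.35,"ty":0.65,"tz":0,"wx":0,"wy":0,"wz":0.019}
  ]
}}

```text
time: 2.95
eef_pos: [0.4654, -0.2925, 0.2313]
eef_rot: [0.996, 0.094, -0.0, 0.001]
contact_force: [-0.3, -0.5, 0.7]
width: 0.0855
```

```bash
python3 - <<'E'
from h import *
to(.428,-.416,.12,.189)
E
```

```text
at [ 0.4654 -0.2925  0.2313] psi 0.188 z [-0.    -0.001 -1.   ] t 2.95 txyz [-0.299  0.571  0.557] wz -0.0 rows 4.1 0.009394644900704277
```

Emit:
{"op": "step_arm", "data": {
  "commands": [
    {"tx":-0.3,"ty":0.57,"tz":0.3,"wx":0,"wy":0,"wz":0},
    {"tx":-0.3,"ty":0.57,"tz":0.3,"wx":0,"wy":0,"wz":0},
    {"tx":-0.3,"ty":0.57,"tz":0.3,"wx":0,"wy":0,"wz":0},
    {"tx":-0.3,"ty":0.57,"tz":0.55,"wx":0,"wy":0,"wz":0},
    {"tx":-0.3,"ty":0.57,"tz":0.55,"wx":0,"wy":0,"wz":0},
    {"tx":-0.3,"ty":0.57,"tz":0.55,"wx":0,"wy":0,"wz":0},
    {"tx":-0.3,"ty":0.57,"tz":0.55,"wx":0,"wy":0,"wz":0}
  ]
}}

```text
time: 3.53
eef_pos: [0.4289, -0.4113, 0.1202]
eef_rot: [0.995, 0.096, -0.001, -0.002]
contact_force: [0.5, -0.2, 0.8]
width: 0.0852
```

```bash
python3 - <<'E'
from h import *
im,d,c=snap('wrist'); cv2.imwrite('pics/f.png',im[:,:,::-1])
P=cloud(c,d); print(fit(P,.025,.034,.428,-.416,.035))
x,y=fit(P,.025,.034,.428,-.416,.035)[1]; to(x,y,.021,.189)
E
```

```text
(461, array([ 0.4281, -0.417 ]), array([35.5,  8.5]), 'long dir', 11.5, np.float64(0.0301))
at [ 0.4298 -0.4123  0.1221] psi 0.192 z [ 0.001 -0.    -1.   ] t 3.58 txyz [-0.013  0.021  0.506] wz 0.001 rows 2.4 0.0253214418686863
```

View pics/f.png

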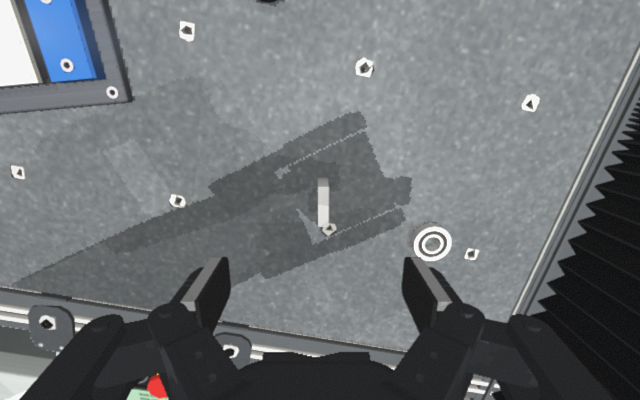

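Emit:
{"op": "step_arm", "data": {
  "commands": [
    {"tx":-0.012,"ty":0.025,"tz":0.3,"wx":0,"wy":0,"wz":-0.002},
    {"tx":-0.012,"ty":0.025,"tz":0.3,"wx":0,"wy":0,"wz":-0.002},
    {"tx":-0.012,"ty":0.025,"tz":0.3,"wx":0,"wy":0,"wz":-0.002},
    {"tx":-0.012,"ty":0.025,"tz":0.3,"wx":0,"wy":0,"wz":-0.002},
    {"tx":-0.012,"ty":0.025,"tz":0.3,"wx":0,"wy":0,"wz":-0.002},
    {"tx":-0.012,"ty":0.025,"tz":0.3,"wx":0,"wy":0,"wz":-0.002}
  ],
  "grip": -0.3
}}

```text
time: 4.08
eef_pos: [0.4288, -0.4202, 0.0646]
eef_rot: [0.995, 0.098, 0.001, 0.002]
contact_force: [-0.2, -0.3, 0.7]
width: 0.0301
```

```bash
python3 - <<'E'
from h import *
to(.4281,-.417,.021,.197); print(sense()['width'],sense()['contact_force'])
E
```

```text
at [ 0.4288 -0.4202  0.0646] psi 0.197 z [ 0.003 -0.004 -1.   ] t 4.08 txyz [-0.001 -0.017  0.218] wz 0.0 rows 1.0 0.002136352736551438
0.03008866256463437 [-0.15090656 -0.3389612   0.7238992 ]
```

Emit:
{"op": "step_arm", "data": {
  "commands": [
    {"tx":0,"ty":0,"tz":0,"wx":0,"wy":0,"wz":0},
    {"tx":0,"ty":0,"tz":0,"wx":0,"wy":0,"wz":0},
    {"tx":0,"ty":0,"tz":0,"wx":0,"wy":0,"wz":0}
  ]
}}

```text
time: 4.33
eef_pos: [0.4275, -0.4194, 0.0623]
eef_rot: [0.995, 0.098, 0.0, 0.001]
contact_force: [0.3, 1.1, 0.2]
width: 0.03
```

```bash
python3 - <<'E'
from h import *
to(.4281,-.417,.021,.197)
im,d,c=snap('wrist'); to(.4281,-.417,.021,.197); P=cloud(c,d); print(fit(P,.025,.034,.428,-.416,.03))
cv2.imwrite('pics/g.png',im[:,:,::-1])
E
```

```text
at [ 0.4275 -0.4194  0.0623] psi 0.196 z [ 0.001 -0.001 -1.   ] t 4.33 txyz [ 0.005 -0.011  0.207] wz -0.0 rows 1.0 0.004682056874738839
at [ 0.4273 -0.4192  0.062 ] psi 0.196 z [ 0.001 -0.001 -1.   ] t 4.38 txyz [ 0.006 -0.01   0.205] wz -0.0 rows 1.0 0.005183819859988159
(749, array([ 0.428 , -0.4166]), array([35.7,  8.8]), 'long dir', 11.3, np.float64(0.0301))
```

View pics/g.png

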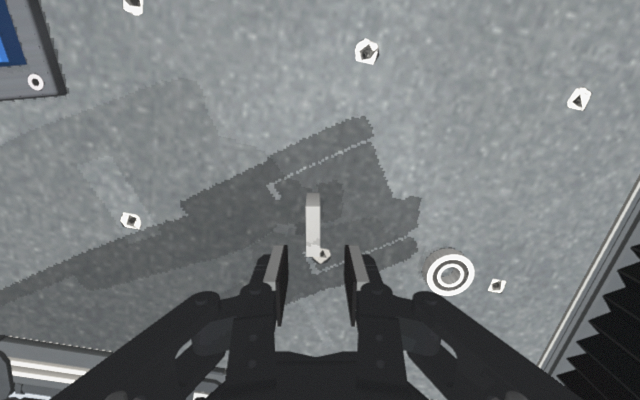

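Emit:
{"op": "step_arm", "data": {
  "commands": [
    {"tx":0.005,"ty":-0.011,"tz":0.1,"wx":0,"wy":0,"wz":0},
    {"tx":0.005,"ty":-0.011,"tz":0.15,"wx":0,"wy":0,"wz":0},
    {"tx":0.005,"ty":-0.011,"tz":0.205,"wx":0,"wy":0,"wz":0},
    {"tx":0.005,"ty":-0.011,"tz":0.205,"wx":0,"wy":0,"wz":0},
    {"tx":0.005,"ty":-0.011,"tz":0.205,"wx":0,"wy":0,"wz":0},
    {"tx":0.005,"ty":-0.011,"tz":0.205,"wx":0,"wy":0,"wz":0}
  ]
}}

```text
time: 4.88
eef_pos: [0.4278, -0.4169, 0.0205]
eef_rot: [0.995, 0.098, 0.0, 0.0]
contact_force: [-0.3, 0.1, 0.2]
width: 0.03
```

Emit:
{"op": "step_arm", "data": {
  "commands": [
    {"tx":0,"ty":0,"tz":0,"wx":0,"wy":0,"wz":0},
    {"tx":0,"ty":0,"tz":0,"wx":0,"wy":0,"wz":0},
    {"tx":0,"ty":0,"tz":0,"wx":0,"wy":0,"wz":0},
    {"tx":0,"ty":0,"tz":0,"wx":0,"wy":0,"wz":0},
    {"tx":0,"ty":0,"tz":0,"wx":0,"wy":0,"wz":0},
    {"tx":0,"ty":0,"tz":0,"wx":0,"wy":0,"wz":0}
  ],
  "grip": -1,
  "force": 40
}}

```text
time: 5.38
eef_pos: [0.4282, -0.4173, 0.0213]
eef_rot: [0.995, 0.098, 0.0, 0.001]
contact_force: [-0.1, -0.6, 4.2]
width: 0.0076
```

```bash
python3 - <<'E'
from h import *
to(.428,-.4166,.021,.197)
E
```

```text
at [ 0.4282 -0.4173  0.0213] psi 0.196 z [ 0.001 -0.002 -1.   ] t 5.38 txyz [-0.    -0.004  0.002] wz -0.0 rows 0.0 0.004540232679856654
```

Emit:
{"op": "step_arm", "data": {
  "commands": [
    {"tx":0,"ty":0,"tz":-0.1,"wx":0,"wy":0,"wz":0},
    {"tx":0,"ty":0,"tz":-0.25,"wx":0,"wy":0,"wz":0},
    {"tx":0,"ty":0,"tz":-0.4,"wx":0,"wy":0,"wz":0},
    {"tx":0,"ty":0,"tz":-0.4,"wx":0,"wy":0,"wz":0},
    {"tx":0,"ty":0,"tz":-0.4,"wx":0,"wy":0,"wz":0},
    {"tx":0,"ty":0,"tz":-0.4,"wx":0,"wy":0,"wz":0}
  ]
}}

```text
time: 5.88
eef_pos: [0.4271, -0.4157, 0.0991]
eef_rot: [0.995, 0.098, -0.001, -0.001]
contact_force: [-0.4, 0.3, -1.3]
width: 0.0075
```

```bash
python3 - <<'E'
from h import *
im,d,c=snap('wrist'); P=cloud(c,d); print(sense()['width'])
to(.4933,-.1143,.1,.274)
cv2.imwrite('pics/i.png',np.vstack([im[:,:,::-1][150:350,200:440]]).repeat(3,0).repeat(3,1)[:600])
im,d,c=snap('scene')
E
```

```text
0.00768088832867898
at [ 0.4267 -0.4153  0.0983] psi 0.196 z [-0.002  0.003 -1.   ] t 5.93 txyz [ 0.62  -1.411 -0.005] wz -0.025 rows 7.4 0.6207066719538301
```

View pics/i.png

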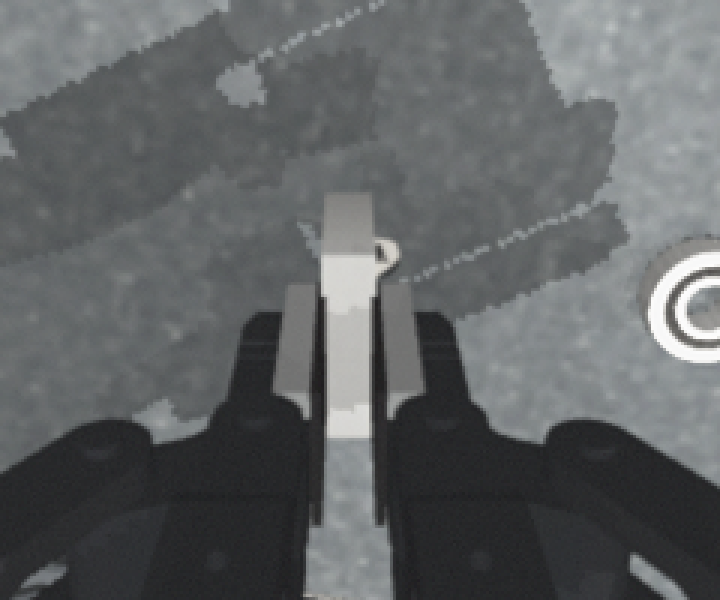

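```bash
python3 - <<'E'
from h import *
f=np.load('wrist.npz'); P=cloud(f,f['d'])
for u,vs in [(316,range(212,300,6))]:
    for v in vs: print(u,v,P[v,u].round(4))
m=(f['im'].min(-1)>170); 
Q=P.copy(); Q[~m]=9; print(fit(Q,.1,.115,.427,-.415,.025))
E
```

```text
316 212 [ 0.4178 -0.4173  0.0016]
316 218 [ 0.4438 -0.4122  0.0842]
316 224 [ 0.4441 -0.4122  0.0938]
316 230 [ 0.4442 -0.4122  0.102 ]
316 236 [ 0.4434 -0.4123  0.1076]
316 242 [ 0.4406 -0.4129  0.1084]
316 248 [ 0.4372 -0.4135  0.1081]
316 254 [ 0.4338 -0.4142  0.1077]
316 260 [ 0.4307 -0.4148  0.1081]
316 266 [ 0.4272 -0.4155  0.1079]
316 272 [ 0.4237 -0.4162  0.1077]
316 278 [ 0.4204 -0.4169  0.1079]
316 284 [ 0.4172 -0.4175  0.1083]
316 290 [ 0.4136 -0.4183  0.1082]
316 296 [ 0.3333 -0.4342 -0.0011]
(879, array([ 0.4272, -0.4153]), array([35.2,  8.5]), 'long dir', 11.4, np.float64(0.1079))
```

Emit:
{"op": "step_arm", "data": {
  "commands": [
    {"tx":0.31,"ty":-0.7,"tz":0,"wx":0,"wy":0,"wz":-0.025},
    {"tx":0.31,"ty":-0.7,"tz":0,"wx":0,"wy":0,"wz":-0.025},
    {"tx":0.31,"ty":-0.7,"tz":0,"wx":0,"wy":0,"wz":-0.025},
    {"tx":0.31,"ty":-0.7,"tz":0,"wx":0,"wy":0,"wz":-0.025},
    {"tx":0.31,"ty":-0.7,"tz":0,"wx":0,"wy":0,"wz":-0.025},
    {"tx":0.31,"ty":-0.7,"tz":0,"wx":0,"wy":0,"wz":-0.025}
  ]
}}

```text
time: 6.48
eef_pos: [0.4605, -0.265, 0.0985]
eef_rot: [0.99, 0.139, -0.001, -0.001]
contact_force: [0.4, -0.2, -0.7]
width: 0.0074
```

```bash
python3 - <<'E'
from h import *
to(.4933,-.1143,.08,.274)
E
```

```text
at [ 0.4605 -0.265   0.0985] psi 0.278 z [-0.003  0.002 -1.   ] t 6.48 txyz [ 0.365 -0.68   0.094] wz 0.001 rows 3.7 0.031397658142264875
```

Emit:
{"op": "step_arm", "data": {
  "commands": [
    {"tx":0.36,"ty":-0.68,"tz":0,"wx":0,"wy":0,"wz":0},
    {"tx":0.36,"ty":-0.68,"tz":0,"wx":0,"wy":0,"wz":0},
    {"tx":0.36,"ty":-0.68,"tz":0,"wx":0,"wy":0,"wz":0},
    {"tx":0.36,"ty":-0.68,"tz":0,"wx":0,"wy":0,"wz":0},
    {"tx":0.36,"ty":-0.68,"tz":0.09,"wx":0,"wy":0,"wz":0},
    {"tx":0.36,"ty":-0.68,"tz":0.09,"wx":0,"wy":0,"wz":0},
    {"tx":0.36,"ty":-0.68,"tz":0.09,"wx":0,"wy":0,"wz":0},
    {"tx":0.36,"ty":-0.68,"tz":0.09,"wx":0,"wy":0,"wz":0}
  ]
}}

```text
time: 7.15
eef_pos: [0.4935, -0.118, 0.0822]
eef_rot: [0.991, 0.136, -0.0, -0.0]
contact_force: [-0.1, 0.2, -1.3]
width: 0.0078
```

```bash
python3 - <<'E'
from h import *
to(.4933,-.1143,.055,.274)
im,d,c=snap('wrist'); P=cloud(c,d); s=sense()
to(.4933,-.1143,.055,.274)
im=im.astype(int); Q=P.copy(); Q[(im[...,2]-im[...,0]<50)]=9
print('slim',fit(Q,.018,.03,.4886,-.0976,.05)); print('broad',fit(Q,.018,.03,.5188,-.2046,.05))
W=P.copy(); W[im.min(-1)<150]=9
p=s['eef_pos']; print('block',fit(W,p[2]+.005,p[2]+.02,p[0],p[1],.03))
W=P.copy(); W[(im.min(-1)<110)|(im[...,2]-im[...,0]>40)]=9
print('tile',fit(W,.026,.03,.5037,-.1514,.045))
cv2.imwrite('pics/j.png',cv2.resize(im[100:350,130:450,::-1].astype(np.uint8),None,fx=2.4,fy=2.4))
E
```

```text
at [ 0.4935 -0.118   0.0822] psi 0.273 z [-0.001 -0.    -1.   ] t 7.15 txyz [ 0.004 -0.018  0.136] wz -0.0 rows 0.7 0.006365585417431296
at [ 0.4938 -0.1183  0.0827] psi 0.273 z [ 0. -0. -1.] t 7.2 txyz [ 0.003 -0.02   0.138] wz -0.0 rows 0.7 0.008880438388131533
slim (2119, array([ 0.4887, -0.0977]), array([64.3, 21.8]), 'long dir', 15.8, np.float64(0.0231))
broad (3905, array([ 0.5186, -0.2042]), array([64.9, 35.8]), 'long dir', 15.9, np.float64(0.0232))
block (922, array([ 0.4945, -0.1207]), array([35.7, 14.5]), 'long dir', 17.3, np.float64(0.091))
tile (7097, array([ 0.5038, -0.151 ]), array([64.6, 63.7]), 'long dir', 15.9, np.float64(0.0282))
```

View pics/j.png

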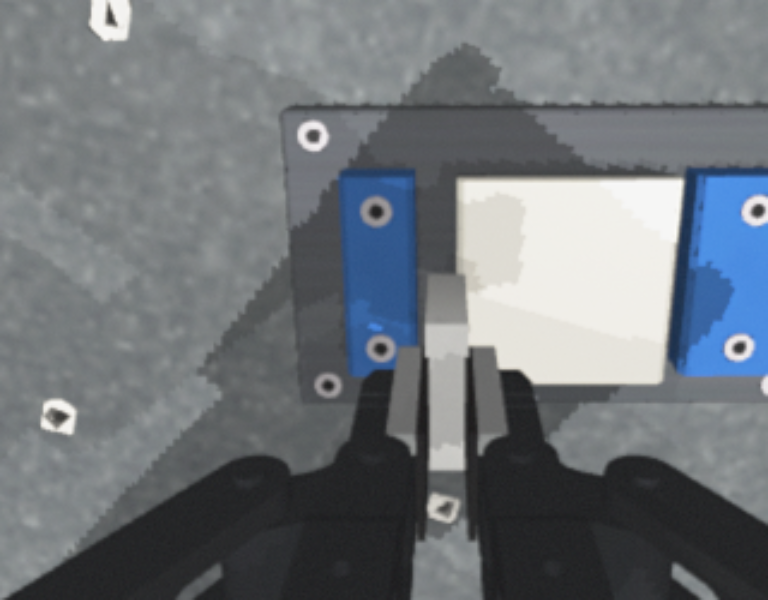

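Emit:
{"op": "step_arm", "data": {
  "commands": [
    {"tx":0.001,"ty":-0.02,"tz":0.06,"wx":0,"wy":0,"wz":-0.001},
    {"tx":0.001,"ty":-0.02,"tz":0.13,"wx":0,"wy":0,"wz":-0.001},
    {"tx":0.001,"ty":-0.02,"tz":0.13,"wx":0,"wy":0,"wz":-0.001},
    {"tx":0.001,"ty":-0.02,"tz":0.13,"wx":0,"wy":0,"wz":-0.001},
    {"tx":0.001,"ty":-0.02,"tz":0.13,"wx":0,"wy":0,"wz":-0.001},
    {"tx":0.001,"ty":-0.02,"tz":0.13,"wx":0,"wy":0,"wz":-0.001},
    {"tx":0.001,"ty":-0.02,"tz":0.13,"wx":0,"wy":0,"wz":-0.001}
  ]
}}

```text
time: 7.78
eef_pos: [0.4933, -0.1134, 0.0573]
eef_rot: [0.99, 0.138, 0.001, 0.001]
contact_force: [-0.0, 0.1, -0.2]
width: 0.0079
```

```bash
python3 - <<'E'
from h import *
to(.4934,-.1143,.031,.276)
im,d,c=snap('wrist'); P=cloud(c,d); s=sense()
im=im.astype(int); W=P.copy(); W[(im.min(-1)<110)]=9
p=s['eef_pos']; to(.4934,-.1143,.031,.276); print('block',fit(W,p[2]+.004,p[2]+.02,p[0],p[1],.021))
E
```

```text
at [ 0.4933 -0.1134  0.0573] psi 0.278 z [ 0.002 -0.001 -1.   ] t 7.78 txyz [-0.001  0.004  0.132] wz 0.001 rows 0.6 0.013826597159546978
at [ 0.4932 -0.1132  0.0572] psi 0.278 z [ 0.001 -0.001 -1.   ] t 7.83 txyz [-0.001  0.005  0.131] wz 0.001 rows 0.6 0.014917019553130585
block (1131, array([ 0.4938, -0.1122]), array([25.3, 33.9]), 'long dir', -13.8, np.float64(0.0662))
```

Emit:
{"op": "step_arm", "data": {
  "commands": [
    {"tx":0,"ty":0.005,"tz":0.02,"wx":0,"wy":0,"wz":0},
    {"tx":0,"ty":0.005,"tz":0.04,"wx":0,"wy":0,"wz":0},
    {"tx":0,"ty":0.005,"tz":0.06,"wx":0,"wy":0,"wz":0},
    {"tx":0,"ty":0.005,"tz":0.08,"wx":0,"wy":0,"wz":0},
    {"tx":0,"ty":0.005,"tz":0.08,"wx":0,"wy":0,"wz":0},
    {"tx":0,"ty":0.005,"tz":0.08,"wx":0,"wy":0,"wz":0}
  ]
}}

```text
time: 8.33
eef_pos: [0.4925, -0.1136, 0.0397]
eef_rot: [0.99, 0.139, -0.001, -0.0]
contact_force: [-0.5, -0.0, -0.5]
width: 0.0074
```

```bash
python3 - <<'E'
from h import *
to(.4934,-.1143,.031,.276)
E
```

```text
at [ 0.4925 -0.1136  0.0397] psi 0.278 z [-0.001  0.001 -1.   ] t 8.33 txyz [0.003 0.005 0.044] wz 0.001 rows 0.2 0.01710949851767106
```

Emit:
{"op": "step_arm", "data": {
  "commands": [
    {"tx":0.003,"ty":0.003,"tz":0.015,"wx":0,"wy":0,"wz":0},
    {"tx":0.003,"ty":0.003,"tz":0.03,"wx":0,"wy":0,"wz":0},
    {"tx":0.003,"ty":0.003,"tz":0.045,"wx":0,"wy":0,"wz":0},
    {"tx":0.003,"ty":0.003,"tz":0.045,"wx":0,"wy":0,"wz":0},
    {"tx":0.003,"ty":0.003,"tz":0.045,"wx":0,"wy":0,"wz":0},
    {"tx":0.003,"ty":0.003,"tz":0.045,"wx":0,"wy":0,"wz":0}
  ]
}}

```text
time: 8.83
eef_pos: [0.4938, -0.1143, 0.0313]
eef_rot: [0.99, 0.139, 0.0, 0.0]
contact_force: [0.1, 0.0, -0.3]
width: 0.0074
```

```bash
python3 - <<'E'
from h import *
to(.4934,-.1143,.031,.276)
E
```

```text
at [ 0.4938 -0.1143  0.0313] psi 0.278 z [ 0. -0. -1.] t 8.83 txyz [-0.002 -0.     0.002] wz 0.001 rows 0.0 0.016826965046872443
```

Emit:
{"op": "step_arm", "data": {
  "commands": [
    {"tx":0,"ty":0,"tz":0.003,"wx":0,"wy":0,"wz":0},
    {"tx":0,"ty":0,"tz":0.003,"wx":0,"wy":0,"wz":0},
    {"tx":0,"ty":0,"tz":0.003,"wx":0,"wy":0,"wz":0},
    {"tx":0,"ty":0,"tz":0.003,"wx":0,"wy":0,"wz":0},
    {"tx":0,"ty":0,"tz":0.003,"wx":0,"wy":0,"wz":0}
  ],
  "grip": -0.4
}}

```text
time: 9.25
eef_pos: [0.4936, -0.1142, 0.0307]
eef_rot: [0.99, 0.139, -0.0, -0.0]
contact_force: [0.3, 0.3, -0.1]
width: 0.0258
```

Emit:
{"op": "step_arm", "data": {
  "commands": [
    {"tx":0,"ty":0,"tz":-0.05,"wx":0,"wy":0,"wz":0},
    {"tx":0,"ty":0,"tz":-0.15,"wx":0,"wy":0,"wz":0},
    {"tx":0,"ty":0,"tz":-0.25,"wx":0,"wy":0,"wz":0},
    {"tx":0,"ty":0,"tz":-0.25,"wx":0,"wy":0,"wz":0},
    {"tx":0,"ty":0,"tz":-0.25,"wx":0,"wy":0,"wz":0},
    {"tx":0,"ty":0,"tz":-0.25,"wx":0,"wy":0,"wz":0}
  ]
}}

```text
time: 9.75
eef_pos: [0.4933, -0.1141, 0.0805]
eef_rot: [0.99, 0.139, -0.0, -0.0]
contact_force: [-0.6, 0.6, -0.8]
width: 0.0258
```

```bash
python3 - <<'E'
from h import *
im,d,c=snap('wrist'); P=cloud(c,d); cv2.imwrite('pics/k.png',im[:,:,::-1])
print('block',fit(P,.036,.045,.4934,-.1143,.04))
to(.5038,-.151,.05,.276)
E
```

```text
block (655, array([ 0.4938, -0.1137]), array([35.4,  8.2]), 'long dir', 16.1, np.float64(0.0402))
at [ 0.4929 -0.1139  0.0799] psi 0.278 z [-0.001  0.001 -1.   ] t 9.8 txyz [0.002 0.193 0.149] wz 0.001 rows 1.2 0.01643215447524264
```

View pics/k.png

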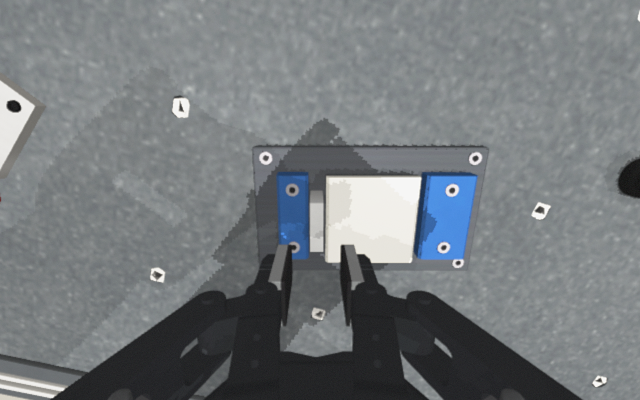

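Emit:
{"op": "step_arm", "data": {
  "commands": [
    {"tx":0.002,"ty":0.2,"tz":0,"wx":0,"wy":0,"wz":0},
    {"tx":0.002,"ty":0.2,"tz":0,"wx":0,"wy":0,"wz":0},
    {"tx":0.002,"ty":0.2,"tz":0,"wx":0,"wy":0,"wz":0},
    {"tx":0.002,"ty":0.2,"tz":0.05,"wx":0,"wy":0,"wz":0},
    {"tx":0.002,"ty":0.2,"tz":0.15,"wx":0,"wy":0,"wz":0},
    {"tx":0.002,"ty":0.2,"tz":0.2,"wx":0,"wy":0,"wz":0},
    {"tx":0.002,"ty":0.2,"tz":0.2,"wx":0,"wy":0,"wz":0},
    {"tx":0.002,"ty":0.2,"tz":0.2,"wx":0,"wy":0,"wz":0}
  ],
  "grip": -1
}}

```text
time: 10.47
eef_pos: [0.5038, -0.1515, 0.0392]
eef_rot: [0.99, 0.139, -0.001, -0.001]
contact_force: [0.2, 0.1, 0.7]
width: -0.0002
```

```bash
python3 - <<'E'
from h import *
to(.5038,-.151,.023,.276)
E
```

```text
at [ 0.5038 -0.1515  0.0392] psi 0.279 z [-0.003  0.002 -1.   ] t 10.47 txyz [ 0.001 -0.002  0.081] wz 0.001 rows 0.4 0.02124679025360393
```

Emit:
{"op": "step_arm", "data": {
  "commands": [
    {"tx":0,"ty":0,"tz":0.02,"wx":0,"wy":0,"wz":0},
    {"tx":0,"ty":0,"tz":0.04,"wx":0,"wy":0,"wz":0},
    {"tx":0,"ty":0,"tz":0.06,"wx":0,"wy":0,"wz":0},
    {"tx":0,"ty":0,"tz":0.075,"wx":0,"wy":0,"wz":0},
    {"tx":0,"ty":0,"tz":0.085,"wx":0,"wy":0,"wz":0},
    {"tx":0,"ty":0,"tz":0.085,"wx":0,"wy":0,"wz":0},
    {"tx":0,"ty":0,"tz":0.085,"wx":0,"wy":0,"wz":0}
  ]
}}

```text
time: 11.05
eef_pos: [0.5054, -0.1527, 0.0246]
eef_rot: [0.99, 0.139, 0.0, 0.0]
contact_force: [-1.6, 0.7, 6.3]
width: 0.0003
```

Emit:
{"op": "step_arm", "data": {
  "commands": [
    {"tx":0,"ty":0,"tz":0.01,"wx":0,"wy":0,"wz":0},
    {"tx":0,"ty":0,"tz":0.02,"wx":0,"wy":0,"wz":0},
    {"tx":0,"ty":0,"tz":0.02,"wx":0,"wy":0,"wz":0},
    {"tx":0,"ty":0,"tz":0.02,"wx":0,"wy":0,"wz":0},
    {"tx":0,"ty":0,"tz":0.02,"wx":0,"wy":0,"wz":0},
    {"tx":0,"ty":0,"tz":0.02,"wx":0,"wy":0,"wz":0}
  ]
}}

```text
time: 11.55
eef_pos: [0.5056, -0.1528, 0.0229]
eef_rot: [0.99, 0.139, -0.001, -0.0]
contact_force: [-8.2, 4.1, 18.5]
width: -0.0001
```

```bash
python3 - <<'E'
from h import *
im,d,c=snap('wrist'); P=cloud(c,d); i=im.astype(int)
print('block',fit(P,.036,.045,.4934,-.1143,.022))
W=P.copy(); W[(i.min(-1)<130)|(i[...,2]-i[...,0]>40)]=9
print('tile',fit(W,.019,.031,.5038,-.151,.032))
to(.5038,-.151,.023,.276); print(sense()['contact_force'])
E
```

```text
block (1100, array([ 0.4967, -0.1129]), array([29.5,  9.5]), 'long dir', 16.0, np.float64(0.0401))
tile (6257, array([ 0.5088, -0.1494]), array([53.4, 63.9]), 'long dir', -72.5, np.float64(0.0231))
at [ 0.5055 -0.1528  0.0229] psi 0.279 z [-0.001  0.    -1.   ] t 11.6 txyz [-0.006 -0.011 -0.   ] wz 0.001 rows 0.1 0.020205106496677387
[-6.67762565  3.20702773 18.68949086]
```

Emit:
{"op": "step_arm", "data": {
  "commands": [
    {"tx":0,"ty":0,"tz":0,"wx":0,"wy":0,"wz":0},
    {"tx":0,"ty":0,"tz":0,"wx":0,"wy":0,"wz":0},
    {"tx":0,"ty":0,"tz":0,"wx":0,"wy":0,"wz":0},
    {"tx":0,"ty":0,"tz":0,"wx":0,"wy":0,"wz":0},
    {"tx":0,"ty":0,"tz":0,"wx":0,"wy":0,"wz":0},
    {"tx":0,"ty":0,"tz":0,"wx":0,"wy":0,"wz":0}
  ]
}}

```text
time: 12.1
eef_pos: [0.5055, -0.1528, 0.0229]
eef_rot: [0.99, 0.139, -0.001, -0.0]
contact_force: [-7.3, 3.3, 18.9]
width: 0.0002
```

```bash
python3 -c "
from h import *
s=sense();print(s['eef_pos'],s['contact_force'],s['time']);assert s['contact_force'][2]>10 and s['eef_pos'][2]<.0238
print(sign_off())"
```

```text
[ 0.50554524 -0.15277228  0.02289774] [-7.25810202  3.29578908 18.86134426] 12.1
the job is handed in; nothing more can be done
None
```

The gauge block stands home in the wide gap by the slim stop, released. The tile is pressed flush, and I handed the job in at 12.1 s with the fingers still holding it down.

- **Block:** after release its top measured 40.2 mm over the table (40 mm expected) and its centre was within about 1 mm of the gap centre. It was parallel to the gap. With the tile pressed, its top still read 40.1 mm. The fingers partly hid it in that last view, so its centre was not re-measured then.
- **Tile:** its top measured 23.1 mm (23 mm is flush), with about 19 N of downward push. A sideways friction force of about 8 N came with it.
- **Disagreement:** the gripper read 7.5 mm wide while holding the 9 mm block. The block was held upright and centred all the same.
- **Not checked:** I did not re-measure the loupe, ring gauge and bearing at the end. The arm felt no unexpected contact force at the readings after each move.

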